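Bolt the gate of a workpiece jig past its spring safety catch

TASK

Lock the gate of the workpiece jig: with one fingertip hold the long spring-loaded safety catch bar down, and while it is down push the bolt's upright plate with the other fingertip until the bolt is fully home in the gate's keeper. Then let the catch spring back up behind the bolt, so that it stays locked. It takes only pressing and pushing, nothing needs to be gripped; leave everything else on the bench, including the block under the gate, where it is.

Things in the scene. Friction and masses are not known exactly. Their poses are not given: they have to be found in the camera images.
- gate_jig: Jig fixed to the bench: ply base 12 mm thick, x -60..+62, y -115..+145 mm in its frame. Origin on the bench top, z up, +y = the way the bolt slides to lock. Catch bar at x = -32 mm; bolt parallel to it at x = +32 mm, in guide brackets (tops 42 mm above bench) at y = -86 and +36. Closed aluminium gate bar (top 46 mm above bench) crosses both lines at y = +86, keeper under its end.
- catch_top (a point): Centre of the upper face of the safety catch: flat ribbed steel bar 30 mm wide (jig x), 120 long (jig y), 10 thick, face 66 mm above the bench when up. Press it anywhere; a fingertip may slide along it. Moves straight down 12 mm on springs, 3.5 N at first, 8 N at the bottom. Its tooth blocks the bolt's shoulder and clears it from 6 mm down.
- push_plate (a point): Centre of the bolt's upright steel push plate: 30 mm wide (jig x), 10 thick (jig y), top 86 mm above the bench; it stands on a shoulder block 40 x 24 mm whose top is 46 mm above the bench. Moves with the bolt; push it along jig +y (2 to 5 N). 64 mm from the catch bar, centre to centre in jig x (34 mm gap).
- safety_catch (a joint): How far the safety catch is pressed down, m: 0 is up, 0.012 is the bottom stop; it springs back when released, unless the bolt's shoulder is above the tooth.
- slide_bolt (a joint): How far the bolt has been slid towards the gate, m: it starts at 0 to 0.004, meets the raised tooth at 0.007, and 0.048 is fully home (end stop). From 0.0445 the catch can spring up behind it. It stays where it is left.
- work_block: Pine block 45 x 45 x 20 mm lying on the jig's base under the gate bar, loose; origin at the centre of its underside. Must stay.
- bearing: Ball bearing 39 mm across, 12 mm high, lying on the jig's base beyond the gate, loose; origin at the centre of its underside. Must stay.
- spanner: Spanner 161 x 23 x 9 mm lying on the bench alongside the jig on its catch side; origin at the centre of its underside. Must stay.
- offcut: Batten offcut 80 x 22 x 12 mm lying on the bench at the end of the jig away from the gate; origin at the centre of its underside. Must stay.
- glue_tub: Open glue tub 100 mm across, 92 mm high; origin at the centre of its underside. Must stay.
- tape_roll: Roll of edging tape 116 mm across, 22 mm high, lying flat; origin at the centre of its underside. Must stay.
- parts_box: Small blue box 73 x 103 x 32 mm; origin at the centre of its underside. Must stay.

How it is judged (in metres and radians):
On the way, in this order (a step that is already met when the one before it is completed fails the run):
1. a finger holds the safety catch down while the bolt is still back (value of joint safety_catch above 0.005 m and value of joint slide_bolt below 0.014 m and contact force between the fingers and safety_catch above 0.5 N), for 0.1 s.
2. the bolt is pushed home with a finger still holding the catch down (value of joint slide_bolt above 0.0435 m and value of joint safety_catch above 0.003 m and contact force between the fingers and safety_catch above 0.5 N).
At the end, for the whole second after the job is handed in: The bolt is slid at least 43.5 mm of its 48 mm and rests, the catch has sprung up behind it (within 2 mm of its upper stop), and every loose thing is within 15 mm of where it began (value of joint slide_bolt above 0.0435 m and value of joint safety_catch below 0.002 m and velocity of joint slide_bolt below 0.005 m/s and distance of each of work_block, bearing, spanner, offcut, glue_tub, tape_roll, parts_box from where it was at the start of the episode below 0.015 m); the robot touches nothing.
It fails at once if the bolt is forced past the raised catch (value of joint slide_bolt between 0.012 and 0.036 m and value of joint safety_catch below 0.003 m).
It fails at once if something else on the bench is shoved, lifted or carried (distance of any of work_block, bearing, spanner, offcut, glue_tub, tape_roll, parts_box from where it was at the start of the episode above 0.03 m).
It also fails if it takes over 40 s, if anything falls off the work surface, if the arm or the gripper's body presses on something with over 40 N, if the wrist force passes 120 N, or if a joint passes its speed limit or range.

ROBOT

A 6-joint arm with a two-finger parallel gripper is mounted at the origin on the work surface; the furniture and walls round the work are solid. World frame = base frame: x ahead of the robot, y to its left, z up, the work surface at z = 0. Lengths are in m, angles in degrees, forces in N, time in s.
With the tool pointing down it reaches from about 0.375 to 0.975 m from the base axis. Payload 3.8 kg.
Tool frame: the origin (TCP) lies midway between the tips of the shut fingers; the grasp point (between the pads) lies arm.grip_depth behind it (arm.grip_depth is the distance from the TCP to the grasp point, in m); z points along the fingers, y is the line along which they close (so a half turn about z gives the same grasp; the last joint's range is limited). The gripper opens to 88 mm and grips with 3 to 60 N. Pads are 18 mm wide; open, the fingers measure 123 mm over their backs; the gripper's body (75 mm by 187 mm) begins 45 mm behind the grasp point.
Start: joints at [65.151, 15.12, 91.902, -0, 72.978, -2.114], TCP at [0.261, 0.623, 0.239] pointing down, gripper open.
Joint ranges: [-150.88, 150.88], [-54.13, 125.18], [17.81, 147.31], [-75.09, 255.09], [0, 152.58], [-146.25, 146.25]. Speed limits (degrees/s): [147.25, 147.25, 180, 180, 180, 180].

INTERFACE

Orientations are given as [roll, pitch, yaw] about the fixed x, y, z axes, in that order (R = Rz(yaw) Ry(pitch) Rx(roll)).
In Python, from station import status, eyes, workorder, arm gives the robot as it stands. The module is installed in compiled form; this text tells all that it offers.
- The arm moves only by the tool move_arm, never from a script. Its argument "deltas" is a list of rows, each an object with "dr": the turn, a rotation vector about the world's x, y, z scaled (see below), a list of three; "travel": the shift along the world's x, y, z scaled (see below), a list of three; "hand": the opening, from -1 (shut) to 1 (fully open). A call has exactly 8 rows; each row is the pose to reach, as a shift and turn from the pose commanded when the call began; what a row does not reach only later rows make up. The controller multiplies each number of a shift by 120 mm and each number of a turn by 30 degrees. A row lasts 1/12 s, in which the tool goes at most 41.7 mm and 7.16 degrees, less where a joint would pass 70% of its speed; a pose out of reach is approached as far as the arm can. A call with a number of a shift or a turn outside -1 to 1 is refused whole. A call with a gripper value outside its range is refused whole. The fingers move at their own pace and stop on an object; "grip_force" is the grip in N (left out, the last holds). Time passes only in rows, so rows that repeat a pose let the fingers close, or fill a call up. It gives the time, the measured TCP pose, the force, the opening and the grip force at its end, in the units of the state.
- status.observe(): the state, without advancing time (a new reading comes with each control period).
- eyes.read_camera(name): name is "side" or "top" or "wrist"; returns the picture (384x512x3 uint8, red, green, blue); there is no depth.
- eyes.get_calibration(name): a dict with "vertical_fov" (degrees; the focal length in pixels is half the picture's height over the tangent of half this angle, whatever the lens; pixels are square), "cx", "cy" (the principal point, pixels), "dist_coeffs" ([k1, k2, p1, p2, k3] as OpenCV has them; the pictures are not rectified), "view" (4x4, takes a point from world to camera coordinates); the wrist camera has in their place "T_tool_cam" (4x4, takes a point from camera to tool coordinates, whose origin is the TCP and whose axes are the flange's). Camera axes: x right, y up, looking along -z (the intrinsics and any distortion apply to the point x, -y, -z); pixel columns grow to the right and rows downward; lengths in m; the calibration is good to about 2 mm. A picture is of the moment at which its call begins: read the wrist's pose just before it. get_calibration takes no time and is no camera call.
- workorder.close_job(): hands the job in; it is judged then, once.
The state is a dict: "time": time; "qpos": joint angles; "qd": joint speeds; "joint_torque": joint torques, N m; "tcp_pos": TCP position; "orientation": TCP orientation; "contact_force": force on the tool from outside, world axes, zero at the start; "ft_torque": the same for the moment, N m; "gripper_width": opening from 0.0 (shut) to 1.0 (fully open); "finger_force": force on a finger pad.
Only numpy, scipy, OpenCV 4.12 (cv2) and the standard library are available. Lean on these libraries where they do the work, as an engineer would, in place of code of your own. Each camera call takes 0.05 s, during which the arm holds its last target. There are 200 camera calls.

## Working session

There is one attempt and no reset: what is moved stays moved. The work goes in short steps, Python scripts to look and compute and a tool call to move; the robot and the scene stay as the last step left them, time stands still between calls to the robot, and variables do not carry over. Pictures are saved under pics/ and viewed, at most 10 in all, crops included, and the job is handed in when it is done.

Besides the shell and the picture viewer there is one more tool, called after "Request:" in YAML: its name, and indented under it one key for each argument. move_arm: Moves the arm, as the interface text tells. Its arguments: {"type":"object","properties":{"deltas":{"type":"array"},"grip_force":{"type":"number"}},"required":["deltas"]}

```bash
mkdir -p pics; cat > h.py <<'E'
import numpy as np, cv2
from station import status, eyes, workorder, arm
from scipy.spatial.transform import Rotation as R
def grab(n,f):
    im=eyes.read_camera(n); cv2.imwrite('pics/'+f,im[:,:,::-1]); return im
def cam(n,st=None):
    c=eyes.get_calibration(n); f=192/np.tan(np.radians(c['vertical_fov'])/2)
    K=np.array([[f,0,c['cx']],[0,f,c['cy']],[0,0,1.]]); d=np.array(c['dist_coeffs'],float)
    if 'view' in c: T=np.linalg.inv(np.array(c['view']))
    else:
        W=np.eye(4); W[:3,:3]=R.from_euler('xyz',st['orientation'],degrees=True).as_matrix(); W[:3,3]=st['tcp_pos']
        T=W@np.array(c['T_tool_cam'])
    return K,d,T
def onplane(n,uv,z,st=None):
    K,d,T=cam(n,st); p=cv2.undistortPoints(np.array(uv,float).reshape(-1,1,2),K,d)[:,0]
    r=np.c_[p[:,0],-p[:,1],-np.ones(len(p))]@T[:3,:3].T; o=T[:3,3]
    return o+r*((z-o[2])/r[:,2])[:,None]
def proj(n,P,st=None):
    K,d,T=cam(n,st); V=np.linalg.inv(T); q=np.array(P,float).reshape(-1,3)@V[:3,:3].T+V[:3,3]
    q=q*[1,-1,-1]; return cv2.projectPoints(q,np.zeros(3),np.zeros(3),K,d)[0][:,0]
E
python3 - <<'E'
from h import *
print(status.observe(), arm.grip_depth)
a=grab('top','top.png');b=grab('side','side.png');
st=status.observe();grab('wrist','wrist.png')
for n in('top','side'):print(cam(n)[2][:3,3])
E
```

```text
{'time': 0.0, 'qpos': array([ 6.51517348e+01,  1.51692308e+01,  9.19787624e+01,  4.64064931e-04,
        7.29765769e+01, -2.11437945e+00]), 'qd': array([ 0.01572698,  0.02752122,  0.071671  ,  0.05444269,  0.06346969,
       -0.00823263]), 'joint_torque': array([-1.26736908e-03, -5.02113676e+01, -3.56869698e+01,  7.25978217e-02,
        2.95837421e-02, -1.87109972e-04]), 'tcp_pos': array([0.26056711, 0.62193501, 0.23741062]), 'orientation': array([-1.79875531e+02, -5.03908453e-03,  1.57265972e+02]), 'contact_force': array([ 0.18870035,  0.04472373, -0.48110948]), 'ft_torque': array([-0.01744891, -0.0436378 , -0.05637859]), 'finger_force': 0.0, 'gripper_width': 1.0008334421747307} 0.0187
[0.25243923 0.07429407 1.12033856]
[ 0.08327315 -0.82682704  0.68564103]
```

View pics/top.png

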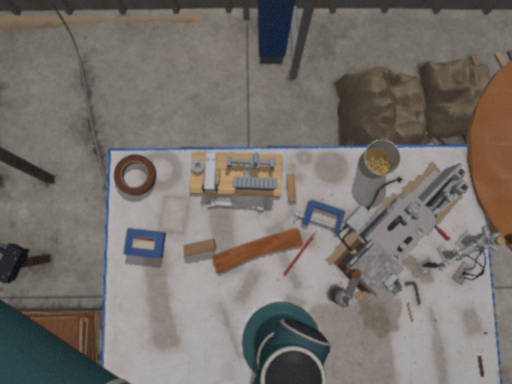

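View pics/side.png

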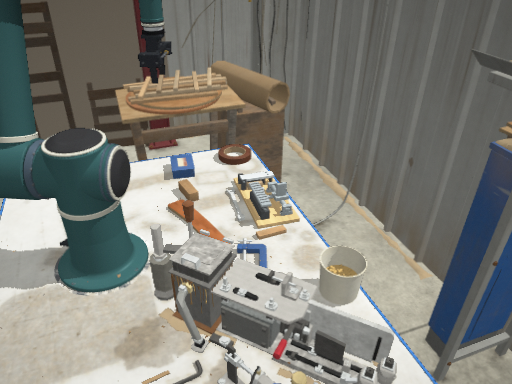

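The top view shows the jig at about (237,175): the bolt runs along row 161, the catch along row 183 and the gate at column 210, so the jig's +y points image-left. I'll zoom in and measure.

```bash
python3 - <<'E'
from h import *
im=cv2.imread('pics/top.png')[140:222,170:310]; cv2.imwrite('pics/topc.png',cv2.resize(im,None,fx=5.7,fy=5.7,interpolation=cv2.INTER_CUBIC))
hsv=cv2.cvtColor(im,cv2.COLOR_BGR2HSV)
print(onplane('top',[[192,153],[282,155],[282,195],[190,194]],0.012))
print(onplane('top',[[233,184],[277,184]],.066))
E
```

```text
[[ 0.52698788  0.24446091  0.012     ]
 [ 0.51768384 -0.01410198  0.012     ]
 [ 0.40143116 -0.01109894  0.012     ]
 [ 0.40820469  0.24916035  0.012     ]]
[[0.42617309 0.12491286 0.066     ]
 [0.42444355 0.00585339 0.066     ]]
```

View pics/topc.png

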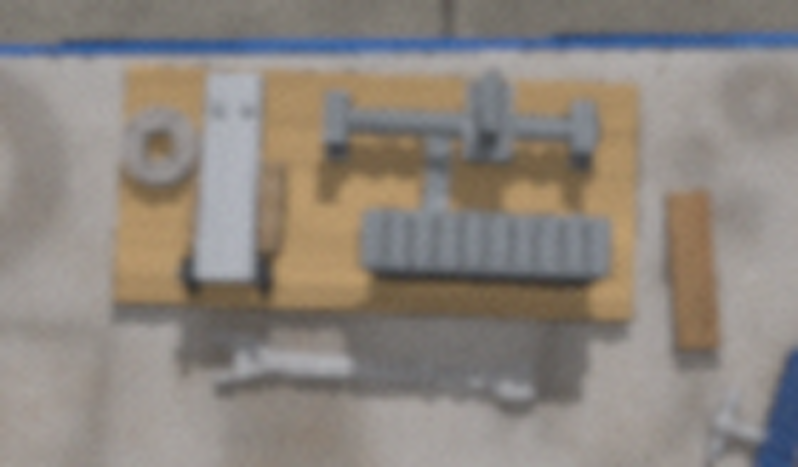

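Request:
move_arm:
  deltas:
    - {"dr": [0,0,-0.055],"travel": [0.04,-0.12,0],"hand": 0.14}
    - {"dr": [0,0,-0.11],"travel": [0.08,-0.24,0],"hand": 0.14}
    - {"dr": [0,0,-0.165],"travel": [0.12,-0.36,0],"hand": 0.14}
    - {"dr": [0,0,-0.22],"travel": [0.16,-0.48,0],"hand": 0.14}
    - {"dr": [0,0,-0.275],"travel": [0.2,-0.6,0],"hand": 0.14}
    - {"dr": [0,0,-0.33],"travel": [0.24,-0.72,0],"hand": 0.14}
    - {"dr": [0,0,-0.385],"travel": [0.28,-0.84,0],"hand": 0.14}
    - {"dr": [0,0,-0.44],"travel": [0.32,-0.96,0],"hand": 0.14}

```text
time: 0.82
tcp_pos: [0.2997, 0.5058, 0.2388]
orientation: [180.0, -0.0, 143.9]
contact_force: [-0.7, -0.0, 0.4]
gripper_width: 0.572
finger_force: 0.0
```

Request:
move_arm:
  deltas:
    - {"dr": [0,0,-0.055],"travel": [0.04,-0.12,0],"hand": 0.14}
    - {"dr": [0,0,-0.11],"travel": [0.08,-0.24,0],"hand": 0.14}
    - {"dr": [0,0,-0.165],"travel": [0.12,-0.36,0],"hand": 0.14}
    - {"dr": [0,0,-0.22],"travel": [0.16,-0.48,0],"hand": 0.14}
    - {"dr": [0,0,-0.275],"travel": [0.2,-0.6,0],"hand": 0.14}
    - {"dr": [0,0,-0.33],"travel": [0.24,-0.72,0],"hand": 0.14}
    - {"dr": [0,0,-0.385],"travel": [0.28,-0.84,0],"hand": 0.14}
    - {"dr": [0,0,-0.44],"travel": [0.32,-0.96,0],"hand": 0.14}

```text
time: 1.48
tcp_pos: [0.3381, 0.3907, 0.2387]
orientation: [180.0, 0.0, 130.7]
contact_force: [0.2, -0.3, -0.3]
gripper_width: 0.571
finger_force: 0.0
```

Request:
move_arm:
  deltas:
    - {"dr": [0,0,-0.055],"travel": [0.04,-0.12,0],"hand": 0.14}
    - {"dr": [0,0,-0.11],"travel": [0.08,-0.24,0],"hand": 0.14}
    - {"dr": [0,0,-0.165],"travel": [0.12,-0.36,0],"hand": 0.14}
    - {"dr": [0,0,-0.22],"travel": [0.16,-0.48,0],"hand": 0.14}
    - {"dr": [0,0,-0.275],"travel": [0.2,-0.6,0],"hand": 0.14}
    - {"dr": [0,0,-0.33],"travel": [0.24,-0.72,0],"hand": 0.14}
    - {"dr": [0,0,-0.385],"travel": [0.28,-0.84,0],"hand": 0.14}
    - {"dr": [0,0,-0.44],"travel": [0.32,-0.96,0],"hand": 0.14}

```text
time: 2.15
tcp_pos: [0.3763, 0.2755, 0.2387]
orientation: [180.0, 0.0, 117.5]
contact_force: [0.2, -0.2, -0.0]
gripper_width: 0.565
finger_force: 0.0
```

Request:
move_arm:
  deltas:
    - {"dr": [0,0,-0.055],"travel": [0.04,-0.12,0],"hand": 0.14}
    - {"dr": [0,0,-0.11],"travel": [0.08,-0.24,0],"hand": 0.14}
    - {"dr": [0,0,-0.165],"travel": [0.12,-0.36,0],"hand": 0.14}
    - {"dr": [0,0,-0.22],"travel": [0.16,-0.48,0],"hand": 0.14}
    - {"dr": [0,0,-0.275],"travel": [0.2,-0.6,0],"hand": 0.14}
    - {"dr": [0,0,-0.33],"travel": [0.24,-0.72,0],"hand": 0.14}
    - {"dr": [0,0,-0.385],"travel": [0.28,-0.84,0],"hand": 0.14}
    - {"dr": [0,0,-0.44],"travel": [0.32,-0.96,0],"hand": 0.14}

```text
time: 2.82
tcp_pos: [0.4145, 0.1604, 0.2388]
orientation: [180.0, -0.0, 104.3]
contact_force: [0.1, 0.1, -0.2]
gripper_width: 0.57
finger_force: 0.0
```

Request:
move_arm:
  deltas:
    - {"dr": [0,0,-0.065],"travel": [0.04,-0.12,0],"hand": 0.14}
    - {"dr": [0,0,-0.13],"travel": [0.08,-0.24,0],"hand": 0.14}
    - {"dr": [0,0,-0.195],"travel": [0.12,-0.36,0],"hand": 0.14}
    - {"dr": [0,0,-0.26],"travel": [0.16,-0.48,0],"hand": 0.14}
    - {"dr": [0,0,-0.325],"travel": [0.2,-0.6,0],"hand": 0.14}
    - {"dr": [0,0,-0.39],"travel": [0.24,-0.72,0],"hand": 0.14}
    - {"dr": [0,0,-0.53],"travel": [0.32,-0.96,0],"hand": 0.14}
    - {"dr": [0,0,-0.53],"travel": [0.32,-0.96,0],"hand": 0.14}

```text
time: 3.48
tcp_pos: [0.4538, 0.0427, 0.2389]
orientation: [179.9, 0.1, 88.2]
contact_force: [0.2, 0.6, 0.8]
gripper_width: 0.57
finger_force: 0.0
```

```bash
python3 - <<'E'
from h import *
st=status.observe();print(st['time'],st['tcp_pos'],st['orientation'],st['gripper_width']*88,st['contact_force'])
import pickle;pickle.dump(st,open('st1.pkl','wb'));im=grab('wrist','w1.png')
print(cam('wrist',st)[2])
cv2.imwrite('pics/w1b.png',cv2.resize(im[:,:,::-1],(800,600)))
E
```

```text
3.4833 [0.4537752  0.04270312 0.2388992 ] [1.79923621e+02 1.23374845e-01 8.81869905e+01] 50.17058899626512 [0.16026608 0.57306336 0.83393491]
[[ 0.99949187  0.03091859  0.00774919  0.45554813]
 [-0.03180934  0.95192754  0.30466723  0.1221437 ]
 [ 0.00204321 -0.30475892  0.95242733  0.38508029]
 [ 0.          0.          0.          1.        ]]
```

View pics/w1b.png

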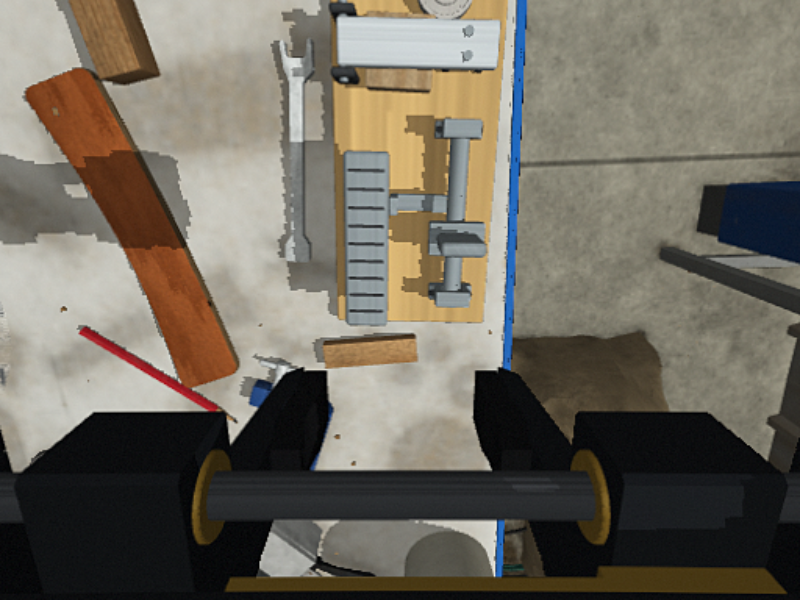

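The wrist view shows the catch as a ribbed bar at (344–389, 152–325) and the bolt's plate near (463, 245). I'll zoom on the plate.

```bash
python3 - <<'E'
from h import *
import pickle;st=pickle.load(open('st1.pkl','rb'))
im=cv2.imread('pics/w1.png'); cv2.imwrite('pics/w1c.png',cv2.resize(im[130:202,212:320],None,fx=7,fy=7,interpolation=cv2.INTER_CUBIC))
print(onplane('wrist',np.array([[344,152],[389,152],[345,325],[386,325]])*.64,.066,st))
print(onplane('wrist',np.array([[335,322],[484,322]])*.64,.012,st))
E
```

```text
[[0.42016162 0.12450308 0.066     ]
 [0.44900007 0.12360759 0.066     ]
 [0.41277463 0.00662081 0.066     ]
 [0.44221479 0.00565847 0.066     ]]
[[ 0.39734389 -0.00998414  0.012     ]
 [ 0.52221818 -0.01404687  0.012     ]]
```

View pics/w1c.png

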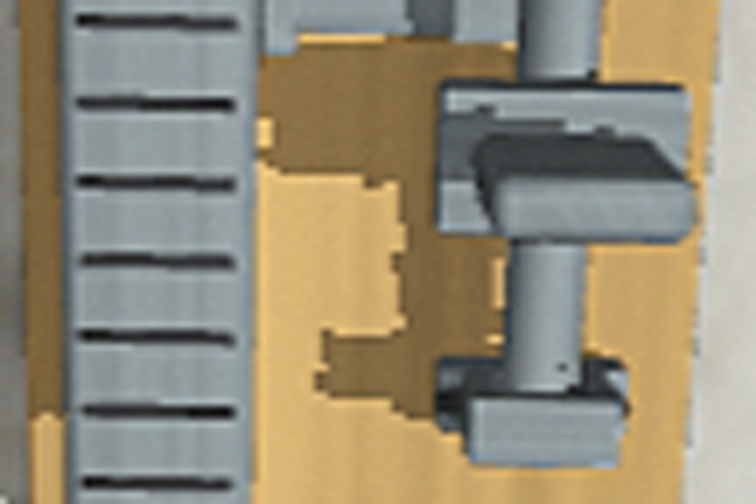

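```bash
python3 - <<'E'
from h import *
import pickle;st=pickle.load(open('st1.pkl','rb'))
c=np.array([[498,180],[680,180],[500,240],[690,240]])/7+[212,130]
print(onplane('wrist',c,.086,st))
# block top corners
print(onplane('wrist',np.array([[440,85],[690,88],[438,232]])/7+[212,130],.046,st))
# top-cam plate: crop (474..502, 72..105 top)
print(onplane('top',np.array([[475,75],[503,75]])/5.7+[170,140],.086))
E
```

```text
[[0.4812929  0.06720117 0.086     ]
 [0.50718339 0.0663518  0.086     ]
 [0.48154282 0.05850876 0.086     ]
 [0.50881093 0.05761576 0.086     ]]
[[0.47557102 0.07538695 0.046     ]
 [0.51534839 0.07360608 0.046     ]
 [0.47494437 0.05164871 0.046     ]]
[[0.5060357  0.06877772 0.086     ]
 [0.50586548 0.05558177 0.086     ]]
```

The catch centre is at (0.431, 0.065) and the plate centre at (0.495, 0.0625). They're 64 mm apart with the sizes as given. Next I'll go above with the fingertip behind the plate.

Request:
move_arm:
  deltas:
    - {"dr": [0,0,-0.02],"travel": [0.03,-0.015,-0.12],"hand": 0.14}
    - {"dr": [0,0,-0.02],"travel": [0.07,-0.015,-0.24],"hand": 0.14}
    - {"dr": [0,0,-0.02],"travel": [0.07,-0.015,-0.36],"hand": 0.14}
    - {"dr": [0,0,-0.02],"travel": [0.07,-0.015,-0.5],"hand": 0.14}
    - {"dr": [0,0,-0.02],"travel": [0.07,-0.015,-0.64],"hand": 0.14}
    - {"dr": [0,0,-0.02],"travel": [0.07,-0.015,-0.78],"hand": 0.14}
    - {"dr": [0,0,-0.02],"travel": [0.07,-0.015,-0.9],"hand": 0.14}
    - {"dr": [0,0,-0.02],"travel": [0.07,-0.015,-0.98],"hand": 0.14}

```text
time: 4.2
tcp_pos: [0.4598, 0.0452, 0.1195]
orientation: [-179.9, -0.0, 88.0]
contact_force: [0.4, 0.2, -0.6]
gripper_width: 0.569
finger_force: 0.0
```

Request:
move_arm:
  deltas:
    - {"dr": [0,0,0],"travel": [0,0,-0.06],"hand": 0.14}
    - {"dr": [0,0,0],"travel": [0,0,-0.12],"hand": 0.14}
    - {"dr": [0,0,0],"travel": [0,0,-0.18],"hand": 0.14}
    - {"dr": [0,0,0],"travel": [0,0,-0.24],"hand": 0.14}
    - {"dr": [0,0,0],"travel": [0,0,-0.3],"hand": 0.14}
    - {"dr": [0,0,0],"travel": [0,0,-0.36],"hand": 0.14}
    - {"dr": [0,0,0],"travel": [0,0,-0.36],"hand": 0.14}
    - {"dr": [0,0,0],"travel": [0,0,-0.36],"hand": 0.14}

```text
time: 4.87
tcp_pos: [0.4609, 0.0447, 0.0774]
orientation: [-179.9, 0.0, 88.0]
contact_force: [-0.5, 0.3, 0.2]
gripper_width: 0.569
finger_force: 0.0
```

```bash
python3 - <<'E'
from h import *
st=status.observe();print(st['time'],st['tcp_pos'],st['orientation'],st['contact_force'])
im=grab('wrist','w2.png')
cv2.imwrite('pics/w2b.png',cv2.resize(im[:,:,::-1],(800,600)))
E
```

```text
4.8667 [0.46087469 0.04470576 0.07739138] [-1.79935141e+02  4.63471173e-03  8.79612974e+01] [-0.52989716  0.28853264  0.22512519]
```

View pics/w2b.png

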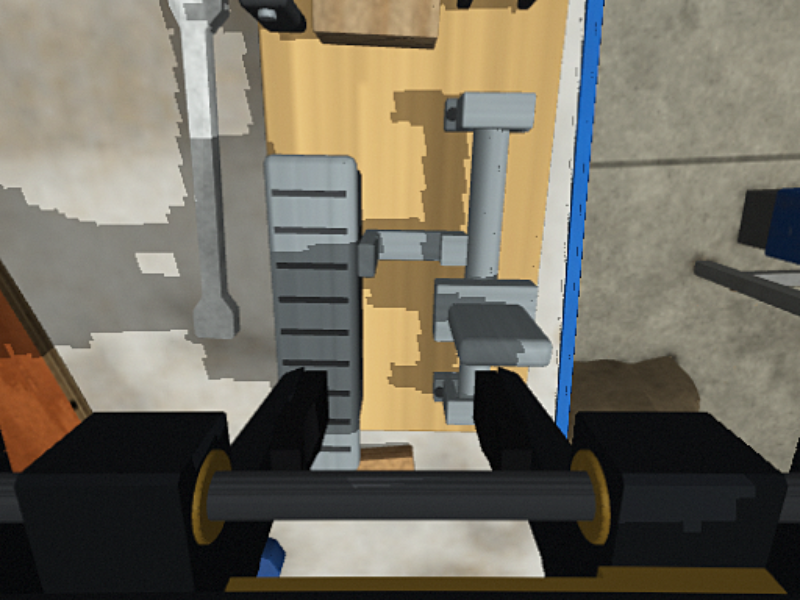

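The left fingertip is over the catch (x 285–328 of 272–358). The right fingertip is within the plate's width and just behind it at row 365. I'll back off 4 mm, then press.

Request:
move_arm:
  deltas:
    - {"dr": [0,0,0],"travel": [0,-0.035,0],"hand": 0.14}
    - {"dr": [0,0,0],"travel": [0,-0.035,-0.05],"hand": 0.14}
    - {"dr": [0,0,0],"travel": [0,-0.035,-0.09],"hand": 0.14}
    - {"dr": [0,0,0],"travel": [0,-0.035,-0.12],"hand": 0.14}
    - {"dr": [0,0,0],"travel": [0,-0.035,-0.15],"hand": 0.14}
    - {"dr": [0,0,0],"travel": [0,-0.035,-0.17],"hand": 0.14}
    - {"dr": [0,0,0],"travel": [0,-0.035,-0.17],"hand": 0.14}
    - {"dr": [0,0,0],"travel": [0,-0.035,-0.17],"hand": 0.14}

```text
time: 5.58
tcp_pos: [0.4617, 0.0404, 0.0578]
orientation: [180.0, 0.0, 88.0]
contact_force: [-0.4, -1.4, 4.8]
gripper_width: 0.574
finger_force: 2.6
```

Request:
move_arm:
  deltas:
    - {"dr": [0,0,0],"travel": [0,0,-0.01],"hand": 0.14}
    - {"dr": [0,0,0],"travel": [0,0,-0.015],"hand": 0.14}
    - {"dr": [0,0,0],"travel": [0,0,-0.015],"hand": 0.14}
    - {"dr": [0,0,0],"travel": [0,0,-0.015],"hand": 0.14}
    - {"dr": [0,0,0],"travel": [0,0,-0.015],"hand": 0.14}
    - {"dr": [0,0,0],"travel": [0,0,-0.015],"hand": 0.14}
    - {"dr": [0,0,0],"travel": [0,0,-0.015],"hand": 0.14}
    - {"dr": [0,0,0],"travel": [0,0,-0.015],"hand": 0.14}

```text
time: 6.25
tcp_pos: [0.4617, 0.0404, 0.0562]
orientation: [180.0, 0.0, 88.0]
contact_force: [-0.0, -1.8, 6.1]
gripper_width: 0.571
finger_force: 2.8
```

```bash
python3 - <<'E'
from h import *
im=None
for i in range(3):
    st=status.observe();print(st['time'],st['tcp_pos'],st['contact_force'],st['ft_torque'],st['finger_force'])
    im=grab('wrist','w3.png')
cv2.imwrite('pics/w3b.png',cv2.resize(im[:,:,::-1],(800,600)))
E
```

```text
6.25 [0.46166812 0.04039704 0.05620602] [-0.02160136 -1.81967229  6.05182174] [-0.30860756  0.25578395  0.03390181] 2.8384364447265398
6.3 [0.46170788 0.04040963 0.0562193 ] [ 0.28754122 -1.07149581  5.63145013] [-0.32221735  0.27603761  0.05390922] 2.838274319510674
6.35 [0.46166349 0.0403952  0.05620667] [-0.75293678 -1.69595049  5.85729005] [-0.29994307  0.3776569   0.04288677] 2.8382728683936875
```

View pics/w3b.png

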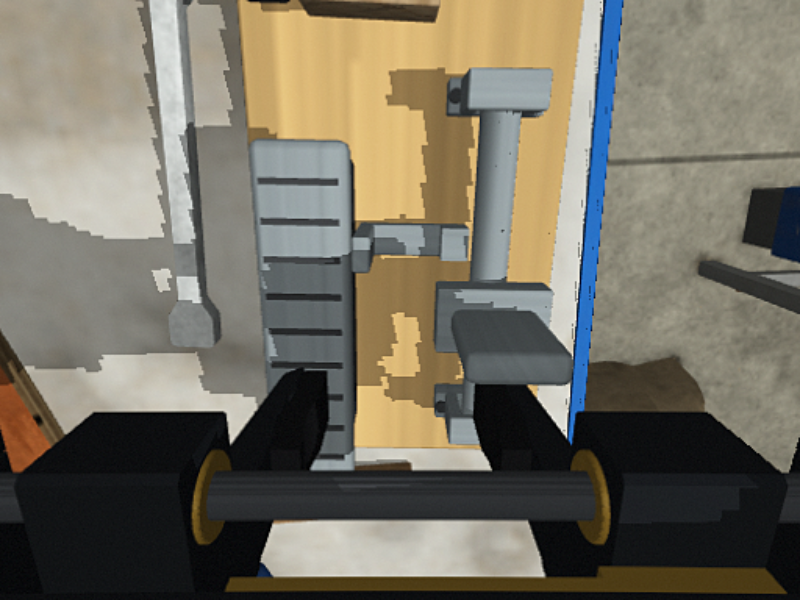

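Request:
move_arm:
  deltas:
    - {"dr": [0,0,0],"travel": [0,0,-0.01],"hand": 0.14}
    - {"dr": [0,0,0],"travel": [0,0,-0.015],"hand": 0.14}
    - {"dr": [0,0,0],"travel": [0,0,-0.015],"hand": 0.14}
    - {"dr": [0,0,0],"travel": [0,0.02,-0.015],"hand": 0.14}
    - {"dr": [0,0,0],"travel": [0,0.04,-0.015],"hand": 0.14}
    - {"dr": [0,0,0],"travel": [0.005,0.06,-0.015],"hand": 0.14}
    - {"dr": [0,0,0],"travel": [0.005,0.08,-0.015],"hand": 0.14}
    - {"dr": [0,0,0],"travel": [0.005,0.1,-0.015],"hand": 0.14}

```text
time: 7.07
tcp_pos: [0.4626, 0.0513, 0.0545]
orientation: [179.9, 0.1, 88.0]
contact_force: [0.3, -7.3, 6.2]
gripper_width: 0.57
finger_force: 4.4
```

Request:
move_arm:
  deltas:
    - {"dr": [0,0,0],"travel": [0,0.01,-0.005],"hand": 0.14}
    - {"dr": [0,0,0],"travel": [0,0.02,-0.005],"hand": 0.14}
    - {"dr": [0,0,0],"travel": [0,0.03,-0.005],"hand": 0.14}
    - {"dr": [0,0,0],"travel": [0,0.04,-0.005],"hand": 0.14}
    - {"dr": [0,0,0],"travel": [0,0.05,-0.005],"hand": 0.14}
    - {"dr": [0,0,0],"travel": [0.005,0.06,-0.005],"hand": 0.14}
    - {"dr": [0,0,0],"travel": [0.005,0.07,-0.005],"hand": 0.14}
    - {"dr": [0,0,0],"travel": [0.005,0.08,-0.005],"hand": 0.14}

```text
time: 7.73
tcp_pos: [0.4632, 0.0603, 0.0544]
orientation: [179.9, 0.2, 88.1]
contact_force: [-1.3, -10.4, 9.6]
gripper_width: 0.569
finger_force: 6.0
```

Request:
move_arm:
  deltas:
    - {"dr": [0,0,0],"travel": [0,0.005,0],"hand": 0.14}
    - {"dr": [0,0,0],"travel": [0,0.01,0],"hand": 0.14}
    - {"dr": [0,0,0],"travel": [0,0.015,0],"hand": 0.14}
    - {"dr": [0,0,0],"travel": [0,0.02,0],"hand": 0.14}
    - {"dr": [0,0,0],"travel": [0,0.025,0],"hand": 0.14}
    - {"dr": [0,0,0],"travel": [0,0.03,0],"hand": 0.14}
    - {"dr": [0,0,0],"travel": [0,0.035,0],"hand": 0.14}
    - {"dr": [0,0,0],"travel": [0,0.04,0],"hand": 0.14}

```text
time: 8.4
tcp_pos: [0.4634, 0.065, 0.0544]
orientation: [179.9, 0.2, 88.1]
contact_force: [-0.4, -10.1, 8.8]
gripper_width: 0.569
finger_force: 6.2
```

Bolt moving at a steady force, so I'll carry on.

Request:
move_arm:
  deltas:
    - {"dr": [0,0,0],"travel": [0,0.025,0],"hand": 0.14}
    - {"dr": [0,0,0],"travel": [0.005,0.05,0],"hand": 0.14}
    - {"dr": [0,0,0],"travel": [0.005,0.075,0],"hand": 0.14}
    - {"dr": [0,0,0],"travel": [0.005,0.1,0],"hand": 0.14}
    - {"dr": [0,0,0],"travel": [0.005,0.125,0],"hand": 0.14}
    - {"dr": [0,0,0],"travel": [0.01,0.15,0],"hand": 0.14}
    - {"dr": [0,0,0],"travel": [0.01,0.175,0],"hand": 0.14}
    - {"dr": [0,0,0],"travel": [0.01,0.2,0],"hand": 0.14}

```text
time: 9.07
tcp_pos: [0.4647, 0.0892, 0.0544]
orientation: [179.9, 0.2, 88.1]
contact_force: [0.6, -10.4, 8.5]
gripper_width: 0.571
finger_force: 6.0
```

Request:
move_arm:
  deltas:
    - {"dr": [0,0,0],"travel": [0,0.005,0],"hand": 0.14}
    - {"dr": [0,0,0],"travel": [0,0.01,0],"hand": 0.14}
    - {"dr": [0,0,0],"travel": [0,0.015,0],"hand": 0.14}
    - {"dr": [0,0,0],"travel": [0,0.02,0],"hand": 0.14}
    - {"dr": [0,0,0],"travel": [0,0.025,0],"hand": 0.14}
    - {"dr": [0,0,0],"travel": [0,0.03,0],"hand": 0.14}
    - {"dr": [0,0,0],"travel": [0,0.035,0],"hand": 0.14}
    - {"dr": [0,0,0],"travel": [0,0.04,0],"hand": 0.14}

```text
time: 9.73
tcp_pos: [0.4649, 0.0939, 0.0544]
orientation: [179.9, 0.2, 88.1]
contact_force: [1.3, -10.1, 8.0]
gripper_width: 0.572
finger_force: 5.9
```

Request:
move_arm:
  deltas:
    - {"dr": [0,0,0],"travel": [0,0.005,0],"hand": 0.14}
    - {"dr": [0,0,0],"travel": [0,0.01,0],"hand": 0.14}
    - {"dr": [0,0,0],"travel": [0,0.015,0],"hand": 0.14}
    - {"dr": [0,0,0],"travel": [0,0.02,0],"hand": 0.14}
    - {"dr": [0,0,0],"travel": [0,0.025,0],"hand": 0.14}
    - {"dr": [0,0,0],"travel": [0,0.03,0],"hand": 0.14}
    - {"dr": [0,0,0],"travel": [0,0.035,0],"hand": 0.14}
    - {"dr": [0,0,0],"travel": [0,0.04,0],"hand": 0.14}

```text
time: 10.4
tcp_pos: [0.465, 0.0952, 0.0545]
orientation: [179.9, 0.5, 88.1]
contact_force: [1.3, -29.5, 12.4]
gripper_width: 0.572
finger_force: 15.0
```

The end stop is reached: the force jumped to 29.5 N. I'll back off 5 mm with the catch still down, then lift.

Request:
move_arm:
  deltas:
    - {"dr": [0,0,0],"travel": [0,-0.025,0],"hand": 0.14}
    - {"dr": [0,0,0],"travel": [0,-0.05,0],"hand": 0.14}
    - {"dr": [0,0,0],"travel": [0,-0.07,0],"hand": 0.14}
    - {"dr": [0,0,0],"travel": [0,-0.07,0.05],"hand": 0.14}
    - {"dr": [0,0,0],"travel": [0,-0.07,0.1],"hand": 0.14}
    - {"dr": [0,0,0],"travel": [0,-0.07,0.2],"hand": 0.14}
    - {"dr": [0,0,0],"travel": [0,-0.07,0.35],"hand": 0.14}
    - {"dr": [0,0,0],"travel": [0,-0.07,0.5],"hand": 0.14}

```text
time: 11.07
tcp_pos: [0.4619, 0.0919, 0.1129]
orientation: [-179.8, 0.1, 88.0]
contact_force: [0.2, -0.3, -0.3]
gripper_width: 0.57
finger_force: 0.0
```

Request:
move_arm:
  deltas:
    - {"dr": [0,0,0],"travel": [0,0,0.12],"hand": 0.14}
    - {"dr": [0,0,0],"travel": [0,0,0.24],"hand": 0.14}
    - {"dr": [0,0,0],"travel": [0,-0.05,0.36],"hand": 0.14}
    - {"dr": [0,0,0],"travel": [0,-0.15,0.5],"hand": 0.14}
    - {"dr": [0,0,0],"travel": [0,-0.25,0.64],"hand": 0.14}
    - {"dr": [0,0,0],"travel": [0,-0.35,0.78],"hand": 0.14}
    - {"dr": [0,0,0],"travel": [0,-0.45,0.9],"hand": 0.14}
    - {"dr": [0,0,0],"travel": [0,-0.45,0.98],"hand": 0.14}

```text
time: 11.73
tcp_pos: [0.4634, 0.0368, 0.2321]
orientation: [180.0, 0.1, 87.9]
contact_force: [-0.9, 0.3, -0.1]
gripper_width: 0.573
finger_force: 0.0
```

```bash
python3 - <<'E'
from h import *
st=status.observe();print(st['time'],st['tcp_pos'],st['contact_force'])
im=grab('wrist','w4.png')
cv2.imwrite('pics/w4b.png',cv2.resize(im[:,:,::-1],(800,600)))
E
```

```text
11.7333 [0.46337373 0.03675291 0.23210275] [-0.89262592  0.25974469 -0.07211439]
```

View pics/w4b.png

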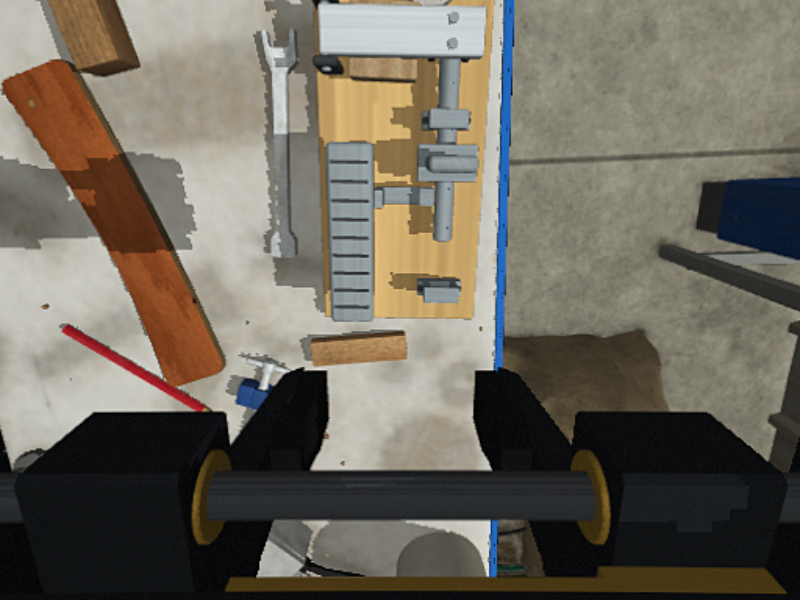

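The picture shows the bolt home under the gate. The shoulder (rows 147–181) is past the tooth arm (row 197), and nothing else has moved. I'll check the catch height by its apparent length, and the plate travel.

```bash
python3 - <<'E'
from h import *
st=status.observe()
for z in(.066,.054):
  p=onplane('wrist',np.array([[351,142.5],[353,321]])*.64,z,st);print(z,np.linalg.norm(p[0]-p[1]))
import pickle
s1=pickle.load(open('st1.pkl','rb'));p=onplane('wrist',np.array([[366.5,152],[365.5,325]])*.64,.066,s1);print(np.linalg.norm(p[0]-p[1]))
print(onplane('wrist',np.array([[430,172],[476,172]])*.64,.086,st))
E
```

```text
0.066 0.11877416642970243
0.054 0.12331264100326954
0.11813285259570849
[[0.48492339 0.10649218 0.086     ]
 [0.51244952 0.10543881 0.086     ]]
```

```bash
python3 -c "
from station import workorder;print(workorder.close_job())"
```

```text
the job is handed in; nothing more can be done
None
```

The job is handed in with the gate locked: the bolt was pushed about 48 mm to its end stop, the catch measures as sprung back up behind it, and nothing else in the last wrist view appears to have moved; the hand-in gave no verdict.

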